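# Close the bench clamp over the spectrometer's vacuum tube

### The arm

A 6-joint arm with a two-finger parallel gripper is mounted at the origin on the work surface. World frame = base frame: x ahead of the robot, y to its left, z up, the work surface at z = 0. Lengths are in m, angles in degrees, forces in N, time in s.
With the tool pointing down it reaches from about 0.375 to 0.9 m from the base axis. Payload 3.1 kg.
Tool frame: the origin (TCP) lies at the very end of the fingers, on their centre line; the grasp point (between the pads) lies 19 mm behind it; z points along the fingers, y is the line along which they close (so a half turn about z gives the same grasp; the last joint's range is limited). The gripper opens to 87 mm and grips with 3 to 60 N. Pads are 19 mm wide; open, the fingers measure 117 mm over their backs; the gripper's body (75 mm by 190 mm) begins 51 mm behind the grasp point.
Start: joints at [-76.461, 30.224, 82.088, -0, 67.689, -10.227], TCP at [0.252, -0.572, 0.223] pointing down, gripper open.
Joint ranges: [-176.69, 176.69], [-43.24, 126.21], [12.49, 139.97], [-82, 262], [0, 151.66], [-163.58, 163.58]. Speed limits (degrees/s): [159.86, 159.86, 180, 180, 180, 180].

### API

Orientations are given as a 3x3 rotation matrix whose columns are the frame's x, y, z axes.
In Python, from rig import * gives the robot as it stands.
- The arm moves only by the tool jog_arm, never from a script. Its arguments are lists of equal length, an entry for each row: "delta_pos": the shift along the world's x, y, z in cm, a list of three; "turn": the turn about the world's z in degrees; "grip": the closure, from 0 (fully open) to 1 (shut). In form: {"delta_pos": [[x, y, z], ...], "turn": [turn, ...], "grip": [grip, ...]}. A call has 1 to 12 rows; each row is the pose to reach, as a shift and turn from the pose commanded when the call began; what a row does not reach only later rows make up. A row lasts 1/8 s, in which the tool goes at most 62.5 mm and 10.7 degrees, less where a joint would pass 70% of its speed; a pose out of reach is approached as far as the arm can. A call with a gripper value outside its range is refused whole. The fingers move at their own pace and stop on an object; the grip force is fixed at half the most. Time passes only in rows, so rows that repeat a pose let the fingers close. It gives the time, the measured TCP pose, the force, the opening and the grip force at its end, in the units of the state.
- read_state(): the state, without advancing time (a new reading comes with each control period).
- capture(name): name is "scene" or "top"; returns a dict with "color" (420x560x3 uint8, blue, green, red), "fovy" (degrees; the focal length in pixels is half the picture's height over the tangent of half this angle, whatever the lens; pixels are square), "cx", "cy" (the principal point, pixels), "k1" (the pictures are not rectified: a ray, as slopes to the right and down, at radius r is drawn at 1 + k1 r^2 times it, then the intrinsics apply), "camera_from_world" (4x4, takes a point from world to camera coordinates). Camera axes: x right, y up, looking along -z (the intrinsics and any distortion apply to the point x, -y, -z); pixel columns grow to the right and rows downward; lengths in m; the calibration is good to about 2 mm. A picture is of the moment at which its call begins. There is no depth.
- hand_in(): hands the job in; it is judged then, once.
The state is a dict: "time_s": time; "joint_positions": joint angles; "qvel": joint speeds; "tau": joint torques, N m; "position": TCP position; "tcp_rot": TCP orientation; "force": force on the tool from outside, world axes, zero at the start; "moment": the same for the moment, N m; "opening": opening from 0.0 (shut) to 1.0 (fully open); "grasp_force": force on a finger pad.
Only numpy, scipy, OpenCV 4.12 (cv2) and the standard library are available. Lean on these libraries where they do the work, as an engineer would, in place of code of your own. Each camera call takes 0.05 s, during which the arm holds its last target. There are 200 camera calls.

### The job

The steel vacuum tube lies loose in the open bench clamp: swing the clamp's stiff hinged half over it and lean on the slotted lug with a steady 10 to 15 N for about a second, so that the half bears firmly on the thin-walled tube, but never harder than 20 N. Then take the swing bolt by the cross barrel at its end, draw it out against its spring, swing it up into the lug's slot, and ease the collar down gently, without letting it snap or ramming it into the lug, until it rests flat on the lug behind the raised lips; let go. Do not shift the tube along the clamp, and leave the other things on the bench alone.

Things in the scene. Friction and masses are not known exactly. Their poses are not given: they have to be found in the camera images.
- clamp: Aluminium and grey tube clamp, fixed to the bench on a dark foot plate 100 x 170 x 10 mm. Origin: centre of the foot's underside, on the bench. x runs along the tube, z up; flap hinge on the +y side, swing bolt on the -y side. Clamp width along x: 36 mm. Tube axis at y = 0, z = 100 mm.
- flap: The clamp's hinged upper half: half shell with a slotted lug, 36 mm wide, 0.25 kg. Origin on the hinge axis. Closed, its axes are the clamp's; it starts turned back about the clamp's x by -1.4 to -1.85 rad, lug pointing up on the hinge side. The hinge is stiff (0.30 Nm, some 3 N at the lug) and stays where left.
- hinge (a point): On the hinge axis of the flap (along the clamp's x), in the clamp's frame at y = +40, z = 100 mm. The flap, closed, lies rigidly on the tube, which feels about 2.3 times the press at the lug, less friction; its shell's top stands then 128 mm above the bench.
- lug (a point): On the flap, middle of the slot on the lug's upper face, flap frame y = -96, z = +10 mm: the collar's seat. 110 mm high when closed. The lug is a plate 8 mm thick, flap y = -68 to -117 mm; from y = -90 outward it is two prongs, each 12 mm wide, with a 12 mm slot between, open at the outer end. On the last 5 mm (y = -111.5 to -116.5) each prong has a lip 4 mm high.
- pivot (a point): The bolt's pivot (along the clamp's x), in the clamp's frame at y = -56, z = 45 mm, in a fork on the clamp. The bolt stops of itself 0.06 rad beyond upright.
- bolt: Steel swing bolt: 8 mm shank, collar, 12 mm neck, cross barrel at the end. z along the shank towards the barrel; origin on the pivot at rest. It starts leaning to the clamp's -y by 0.7 to 1.1 rad from upright and stays at any lean (0.11 Nm). It slides out along its z by up to 18 mm against a spring: 5.6 N at rest, 0.7 N more per mm.
- barrel (a point): Centre of the steel cross barrel at the bolt's free end: a cylinder 18 mm in diameter, 28 mm long, lying along the clamp's x, 90 mm from the bolt's origin along z. Pinched by its flat ends from above, it turns between the pads as the bolt swings; it can creep in a weak grip.
- collar (a point): Centre of the underside of the flat steel collar (22 mm diameter, 6 mm thick), 28 mm below the barrel's centre along the bolt. It clears the lips of the closed lug at a draw of 10 mm or more; seated upright on the lug, the draw is 3 mm.
- tube: Loose steel tube, 42 mm outside diameter, 200 mm long with 54 mm flanges at both ends, 0.3 to 0.6 kg, lying in the clamp's saddle along the clamp's x. Origin: under the middle, at the tube's underside.
- jar0: Small clear jar with white cap, 40 mm diameter, 38 mm high, near the clamp, beyond the hinge side. Leave alone.
- jar1: Second such jar, near the clamp, nearer the robot. Leave alone.
- wrench: Steel wrench, 160 mm long, lying near the clamp. Leave alone.
- tape: Roll of yellow tape, 90 mm diameter, 18 mm high. Leave alone.
- mouse: Black computer mouse on its mat, 60 mm diameter, 32 mm high. Leave alone.
- pot: White ceramic cup, 70 mm diameter, 90 mm high. Leave alone.
Things that resemble listed ones, but are neither listed nor needed, are in the scene too. What is shaped like the tube but orange or red is not meant.

How it is judged (in metres and radians):
On the way, in this order (a step that is already met when the one before it is completed fails the run):
1. the hinged half is over the tube and pressed on it firmly (12 N or more between half and tube for 0.4 s) (contact force between flap and tube above 12 N), for 0.4 s.
2. the bolt stands in the slot with its collar down on the lug behind the lips (z of collar in the frame of flap between 0.007 and 0.0125 m and y of collar in the frame of flap between -0.102 and -0.09 m), for 0.2 s.
At the end, for the whole second after the job is handed in: The half lies closed on the tube (lug under 112.5 mm high), held with over 5 N; the bolt stands in the slot, its collar within 6 mm of the slot's middle and between 3 mm below and 2.5 mm above the lug's face; all at rest (all of step 2 and z of lug in the frame of clamp below 0.1125 m and contact force between flap and tube above 5 N and linear speed of each of tube, bolt below 0.01 m/s); the robot touches nothing.
It fails at once if the gripper presses on the hinged half with more than 25 N (contact force between any of the fingers, the arm and flap above 25 N).
It fails at once if the tube is squeezed by the hinged half with more than 55 N (contact force between flap and tube above 55 N).
It fails at once if the bolt is rammed or snapped against the lug with more than 30 N (contact force between bolt and flap above 30 N).
It fails at once if the tube is shifted by more than 20 mm (distance of tube from where it was at the start of the episode above 0.02 m).
It fails at once if another thing on the bench is moved by more than 30 mm (distance of any of jar0, jar1, wrench, tape, mouse, pot from where it was at the start of the episode above 0.03 m).
It also fails if it takes over 67 s, if anything falls off the work surface, if the arm or the gripper's body presses on something with over 40 N, if the wrist force passes 120 N, or if a joint passes its speed limit or range.

## Working session

There is one attempt and no reset: what is moved stays moved. The work goes in short steps, Python scripts to look and compute and a tool call to move; the robot and the scene stay as the last step left them, time stands still between calls to the robot, and variables do not carry over. Pictures are saved under pics/ and viewed, at most 10 in all, crops included, and the job is handed in when it is done.

Besides the shell and the picture viewer there is one more tool, called as a command line: name --pt "numbers of a row" for each row, then --argument value for the rest. jog_arm: Moves the arm, as the interface text tells. Its arguments: {"type":"object","properties":{"delta_pos":{"type":"array"},"turn":{"type":"array"},"grip":{"type":"array"}},"required":["delta_pos","turn","grip"]}

```bash
ls; mkdir -p pics
python3 - <<'E'
from rig import *
import cv2,numpy as np,pickle
d={}
for n in("scene","top"):
    c=capture(n);d[n]=c;cv2.imwrite(f"pics/{n}0.png",c["color"])
    print(n,c["fovy"],c["cx"],c["cy"],c["k1"],np.round(c["camera_from_world"],3).tolist())
pickle.dump(d,open("c0.pkl","wb"))
s=read_state();print(s["time_s"],s["position"],np.round(s["tcp_rot"],3).tolist(),s["force"])
E
```

```text
pics
scene 57.6612858334473 279.3522466903056 209.72842072775182 -0.0421976488904262 [[-0.7, 0.714, -0.005, 0.434], [-0.53, -0.515, 0.673, 0.209], [0.478, 0.474, 0.739, -1.376], [0.0, 0.0, 0.0, 1.0]]
top 55.54857949958787 273.72085510096565 210.06304781788137 -0.030156917938314824 [[-0.015, -1.0, 0.001, -0.053], [0.977, -0.014, 0.214, -0.588], [-0.214, 0.005, 0.977, -1.1], [0.0, 0.0, 0.0, 1.0]]
0.1 [ 0.25175085 -0.57131302  0.22168609] [[0.915, 0.403, -0.0], [0.403, -0.915, 0.002], [0.0, -0.002, -1.0]] [-0.86702971  0.79395445 -0.19417318]
```

View pics/scene0.png

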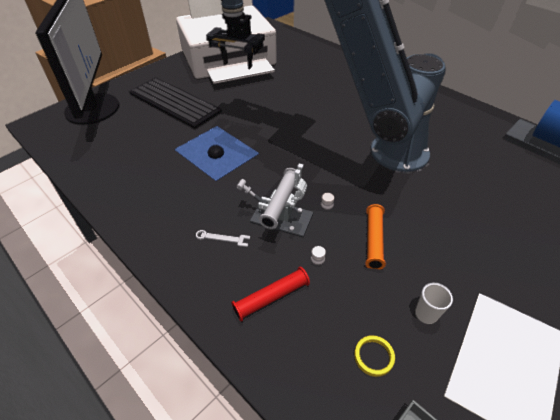

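View pics/top0.png

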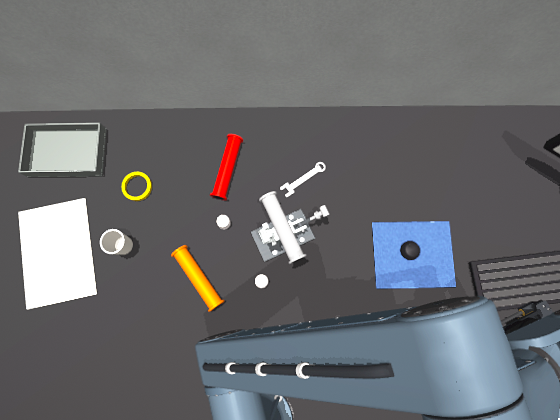

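The steel tube in its clamp is at top (283,228) / scene (281,197). The red tube (top 227,167) and the orange one (197,278) are lookalikes and not meant. The barrel is at top (321,211) / scene (243,186). I'll check the choice with a close crop of both views.

```bash
cat > h.py <<'E'
import numpy as np,cv2,pickle
from scipy.optimize import least_squares
def proj(c,P):
    P=np.atleast_2d(P);T=c["camera_from_world"];q=P@T[:3,:3].T+T[:3,3]
    f=210/np.tan(np.radians(c["fovy"]/2));a=q[:,0]/-q[:,2];b=-q[:,1]/-q[:,2];r=1+c["k1"]*(a*a+b*b)
    return np.c_[c["cx"]+f*a*r,c["cy"]+f*b*r]
def Rz(a): return np.array([[np.cos(a),-np.sin(a),0],[np.sin(a),np.cos(a),0],[0,0,1]])
def clamp(x,y,yaw,p): return np.atleast_2d(p)@Rz(yaw).T+[x,y,0]
def tri(c1,p1,c2,p2):
    return least_squares(lambda X:np.r_[proj(c1,X)[0]-p1,proj(c2,X)[0]-p2],[.55,-.05,.1]).x
E
python3 - <<'E'
from h import *
d=pickle.load(open("c0.pkl","rb"))
a=cv2.resize(d["scene"]["color"][155:245,225:325],None,fx=4,fy=4*1.0,interpolation=cv2.INTER_CUBIC)
b=cv2.resize(d["top"]["color"][180:270,240:340],None,fx=4,fy=4,interpolation=cv2.INTER_CUBIC)
cv2.imwrite("pics/crop0.png",np.hstack([a,b]))
E
```

```text
(no output)
```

View pics/crop0.png

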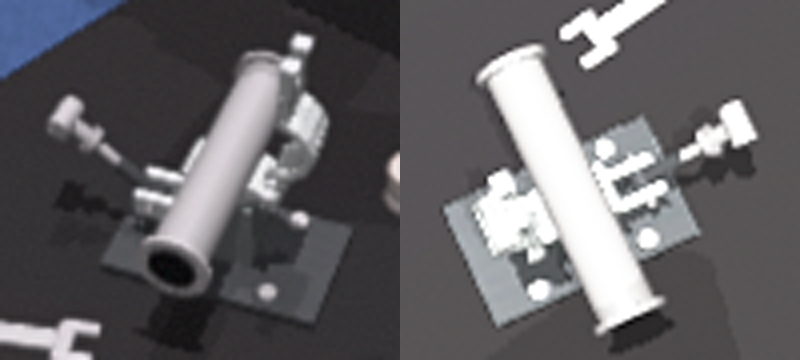

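The crop shows an aluminium clamp holding the grey tube. The flap is folded back with its lug tip up at scene (301,166), and the bolt leans out with its barrel at scene (241.5,184) / top (324.5,211). This is the right one. I'll fit the pose from these points.

```bash
cat > fit.py <<'E'
from h import *
d=pickle.load(open("c0.pkl","rb"));S,T=d["scene"],d["top"]
foot=lambda a,b:[a*.05,b*.085,.01]
obs=[(T,foot(1,1),(251,231.75)),(T,foot(-1,1),(264.5,261.75)),(T,foot(1,-1),(300.75,208.75)),(T,foot(-1,-1),(315,239)),
(S,foot(1,-1),(250.5,220.75)),(S,foot(1,1),(303.75,236.25)),(S,foot(-1,1),(313,212))]
def bar(l): return [0,-.056-.09*np.sin(l),.045+.09*np.cos(l)]
def fl(t,y,z): return [0,.04+y*np.cos(t)-z*np.sin(t),.1+y*np.sin(t)+z*np.cos(t)]
def res(v,full=False):
    x,y,w,l,t=v
    r=[proj(c,clamp(x,y,w,p))[0]-q for c,p,q in obs]
    r+=[proj(S,clamp(x,y,w,bar(l)))[0]-(241.5,184.25),proj(T,clamp(x,y,w,bar(l)))[0]-(324.5,211)]
    r+=[proj(S,clamp(x,y,w,fl(t,-.114,.008)))[0]-(300.75,165.5),proj(T,clamp(x,y,w,fl(t,-.114,.008)))[0]-(265,225.75)]
    return np.array(r) if full else np.ravel(r)
s=least_squares(res,[.55,-.05,.42,.9,-1.6],loss="soft_l1")
if __name__=="__main__":
    print(s.x,np.degrees(s.x[2:]));print(np.round(res(s.x,True),1).tolist())
    x,y,w,l,t=s.x
    for n,p in dict(bar=bar(l),lugtip=fl(t,-.117,.006),lugseat_closed=fl(0,-.096,.01),hinge=[0,.04,.1],barup=bar(0)).items(): print(n,np.round(clamp(x,y,w,p)[0],4))
    print("tri bar",tri(S,(241.5,184.25),T,(324.5,211)),"tip",tri(S,(300.75,165.5),T,(265,225.75)))
    v=pickle.load(open("c0.pkl","rb"))
    # jars, base at z~.038 cap
    from scipy.optimize import fsolve
    for n,p in dict(jar0=(261,281),jar1=(223,221)).items(): print(n,fsolve(lambda q:proj(T,[q[0],q[1],.035])[0]-p,[.5,0]))
E
python3 fit.py
```

```text
[ 0.52184091 -0.0859379   0.41436025  0.94189537 -1.60139017] [ 23.74109361  53.96662944 -91.75289798]
[[-1.4, -0.2], [-1.3, 0.1], [-0.3, -0.0], [-0.3, -0.8], [-1.1, -1.2], [-0.7, -1.3], [0.3, -0.9], [-0.7, -0.2], [-0.4, 0.4], [-0.6, 3.3], [0.2, 5.2]]
bar [ 0.5737 -0.2038  0.0979]
lugtip [ 0.5019 -0.0406  0.2168]
lugseat_closed [ 0.5444 -0.1372  0.11  ]
hinge [ 0.5057 -0.0493  0.1   ]
barup [ 0.5444 -0.1372  0.135 ]
tri bar [ 0.57360661 -0.2036694   0.09792884] tip [ 0.5088206  -0.03575606  0.23241095]
jar0 [ 0.38466136 -0.02187403]
jar1 [0.56235171 0.08972185]
```

Clamp origin is about (0.522,-0.086) with yaw 23.7°. First I'll move above and behind the flap on the hinge side, turned 90° with the fingers shut.

jog_arm --pt "3 8 6" --pt "6 14 8" --pt "9 21 8" --pt "11 27 8" --pt "14 33 8" --pt "16 39 8" --pt "18 45 8" --pt "20 50 8" --pt "22 54 8" --pt "23.2 57.2 8" --pt "23.2 57.2 8" --pt "23.2 57.2 8" --turn '[10,20,30,40,50,60,70,80,90,90,90,90]' --grip '[1,1,1,1,1,1,1,1,1,1,1,1]'

```text
time_s: 1.6
position: [0.4836, 0.0003, 0.3022]
tcp_rot: [[-0.405, 0.914, -0.001], [0.914, 0.405, -0.001], [-0.0, -0.001, -1.0]]
force: [-0.3, -0.8, -0.6]
opening: 0.005
grasp_force: 0.0
```

Run:
```python
import numpy as np
for t in np.r_[np.arange(-1.6,-.1,.1),-.12,-.06,0]:
    y=.04-.102*np.cos(t)-.01*np.sin(t)+.0095; z=.1-.102*np.sin(t)+.01*np.cos(t)
    d=y-.095; print(round(t,2),np.round([-.4026*d*100,.9153*d*100,(z-.302)*100],1).tolist())
```

```text
-1.6 [1.3, -3.0, -10.0]
-1.5 [1.7, -3.9, -10.0]
-1.4 [2.1, -4.8, -10.0]
-1.3 [2.5, -5.8, -10.1]
-1.2 [2.9, -6.7, -10.3]
-1.1 [3.3, -7.6, -10.7]
-1.0 [3.7, -8.4, -11.1]
-0.9 [4.1, -9.3, -11.6]
-0.8 [4.4, -10.0, -12.2]
-0.7 [4.7, -10.7, -12.9]
-0.6 [5.0, -11.4, -13.6]
-0.5 [5.2, -11.9, -14.4]
-0.4 [5.5, -12.4, -15.3]
-0.3 [5.6, -12.8, -16.2]
-0.2 [5.8, -13.1, -17.2]
-0.12 [5.9, -13.3, -18.0]
-0.06 [5.9, -13.4, -18.6]
0.0 [5.9, -13.5, -19.2]
```

jog_arm --pt "0 0 -4" --pt "0 0 -8" --pt "0 0 -10.2" --pt "0 0 -10.2" --turn '[0,0,0,0]' --grip '[1,1,1,1]'

```text
time_s: 2.1
position: [0.4821, -0.0016, 0.1991]
tcp_rot: [[-0.4, 0.916, -0.005], [0.916, 0.4, 0.001], [0.003, -0.004, -1.0]]
force: [-0.4, -0.5, -1.1]
opening: 0.002
grasp_force: 0.0
```

jog_arm --pt "0.7 -1.5 0.2" --pt "1.3 -3.0 0.2" --pt "1.5 -3.4 0.2" --pt "1.7 -3.9 0.2" --pt "1.9 -4.3 0.2" --pt "2.1 -4.8 0.2" --pt "2.3 -5.3 0.1" --pt "2.5 -5.8 0.1" --pt "2.7 -6.2 0.0" --pt "2.9 -6.7 -0.1" --pt "3.3 -7.6 -0.5" --pt "3.7 -8.4 -0.9" --turn '[0,0,0,0,0,0,0,0,0,0,0,0]' --grip '[1,1,1,1,1,1,1,1,1,1,1,1]'

```text
time_s: 3.6
position: [0.5209, -0.0848, 0.1913]
tcp_rot: [[-0.403, 0.915, -0.001], [0.915, 0.403, -0.0], [-0.0, -0.001, -1.0]]
force: [-1.9, 2.7, 1.7]
opening: 0.003
grasp_force: 1.3
```

jog_arm --pt "0.4 -0.9 -0.5" --pt "0.7 -1.6 -1.1" --pt "1.0 -2.3 -1.8" --pt "1.3 -3.0 -2.5" --pt "1.5 -3.5 -3.3" --pt "1.8 -4.0 -4.2" --pt "1.9 -4.4 -5.1" --pt "2.0 -4.5 -5.6" --pt "2.1 -4.7 -6.1" --pt "2.1 -4.8 -6.5" --pt "2.2 -4.9 -6.9" --pt "2.2 -4.9 -6.9" --turn '[0,0,0,0,0,0,0,0,0,0,0,0]' --grip '[1,1,1,1,1,1,1,1,1,1,1,1]'

```text
time_s: 5.1
position: [0.5429, -0.1329, 0.1223]
tcp_rot: [[-0.403, 0.915, -0.0], [0.915, 0.403, 0.0], [0.0, -0.0, -1.0]]
force: [0.2, 0.1, 0.8]
opening: 0.009
grasp_force: 0.1
```

Run:
```python
from rig import *
from h import *
d={n:capture(n) for n in("scene","top")};pickle.dump(d,open("c1.pkl","wb"))
cr=lambda c,r0,c0:cv2.resize(c["color"][r0:r0+90,c0:c0+100],None,fx=4,fy=4,interpolation=cv2.INTER_CUBIC)
cv2.imwrite("pics/c1.png",np.hstack([cr(d["scene"],145,225),cr(d["top"],180,240)]))
s=read_state();print(s["position"],s["force"])
```

```text
[ 0.54273099 -0.13266216  0.12234991] [0.45919063 0.35729641 0.36097688]
```

View pics/c1.png

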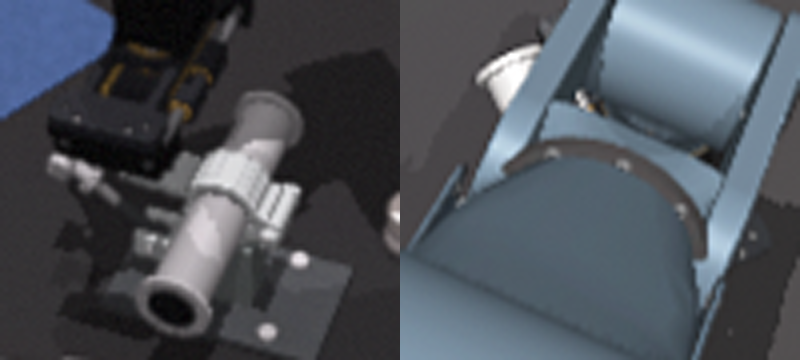

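The picture shows the shell closed over the tube at scene crop (235,175), with the lug under the fingers. Now I'll lower gently.

jog_arm --pt "0 0 -0.3" --pt "0 0 -0.6" --pt "0 0 -0.8" --pt "0 0 -0.9" --pt "0 0 -1.0" --pt "0 0 -1.0" --turn '[0,0,0,0,0,0]' --grip '[1,1,1,1,1,1]'

```text
time_s: 5.95
position: [0.5432, -0.1331, 0.1127]
tcp_rot: [[-0.403, 0.915, 0.001], [0.915, 0.403, -0.0], [-0.0, 0.001, -1.0]]
force: [1.2, -1.3, 2.7]
opening: 0.009
grasp_force: 1.2
```

jog_arm --pt "0 0 -0.1" --pt "0 0 -0.15" --pt "0 0 -0.2" --pt "0 0 -0.2" --turn '[0,0,0,0]' --grip '[1,1,1,1]'

```text
time_s: 6.45
position: [0.5433, -0.1333, 0.1107]
tcp_rot: [[-0.403, 0.915, 0.001], [0.915, 0.403, -0.001], [-0.001, 0.001, -1.0]]
force: [1.0, -2.7, 4.4]
opening: 0.003
grasp_force: 2.0
```

jog_arm --pt "0 0 -0.05" --pt "0 0 -0.1" --pt "0 0 -0.1" --turn '[0,0,0]' --grip '[1,1,1]'

```text
time_s: 6.82
position: [0.5433, -0.1333, 0.1102]
tcp_rot: [[-0.403, 0.915, 0.001], [0.915, 0.403, -0.001], [-0.001, 0.001, -1.0]]
force: [0.9, -3.1, 7.5]
opening: 0.006
grasp_force: 3.6
```

jog_arm --pt "0 0 -0.03" --pt "0 0 -0.06" --pt "0 0 -0.06" --turn '[0,0,0]' --grip '[1,1,1]'

```text
time_s: 7.2
position: [0.5434, -0.1333, 0.11]
tcp_rot: [[-0.403, 0.915, 0.001], [0.915, 0.403, -0.001], [-0.001, 0.001, -1.0]]
force: [-0.4, -2.9, 9.6]
opening: 0.007
grasp_force: 5.1
```

jog_arm --pt "0 0 -0.05" --pt "0 0 -0.08" --pt "0 0 -0.08" --pt "0 0 -0.08" --pt "0 0 -0.08" --pt "0 0 -0.08" --pt "0 0 -0.08" --pt "0 0 -0.08" --pt "0 0 -0.08" --pt "0 0 -0.08" --turn '[0,0,0,0,0,0,0,0,0,0]' --grip '[1,1,1,1,1,1,1,1,1,1]'

```text
time_s: 8.45
position: [0.5434, -0.1333, 0.1099]
tcp_rot: [[-0.403, 0.915, 0.002], [0.915, 0.403, -0.001], [-0.002, 0.001, -1.0]]
force: [-0.4, -2.5, 13.8]
opening: 0.001
grasp_force: 7.0
```

Pressed at about 13.8 N for a second. Now I'll lift, half-open and go above the barrel.

jog_arm --pt "0 0 2" --pt "0 0 6" --pt "0.5 -1 9" --pt "2 -5 9" --pt "3.1 -7.0 9" --pt "3.1 -7.0 9" --pt "3.1 -7.0 9" --turn '[0,0,0,0,0,0,0]' --grip '[1,0.9,0.4,0.4,0.4,0.4,0.4]'

```text
time_s: 9.32
position: [0.5722, -0.2011, 0.1969]
tcp_rot: [[-0.403, 0.915, -0.004], [0.915, 0.403, 0.003], [0.004, -0.002, -1.0]]
force: [-1.0, -0.6, 0.3]
opening: 0.558
grasp_force: 0.0
```

Run:
```python
from rig import *
from h import *
d={n:capture(n) for n in("scene",)}
cr=lambda c,r0,c0:cv2.resize(c["color"][r0:r0+90,c0:c0+120],None,fx=6,fy=6,interpolation=cv2.INTER_CUBIC)
cv2.imwrite("pics/c2.png",cr(d["scene"],140,215))
s=read_state();print(s["position"],s["force"],s["opening"])
```

```text
[ 0.57241643 -0.20108328  0.19715151] [-0.6293364  -0.09664255  0.01630054] 0.5750015081124695
```

View pics/c2.png

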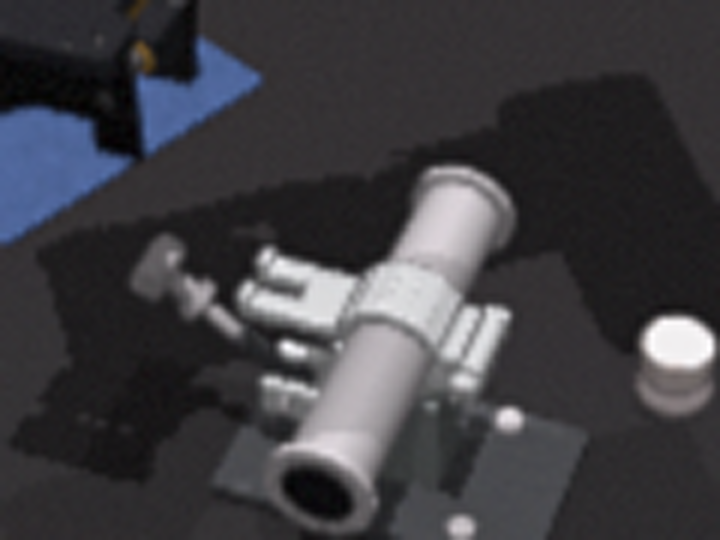

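The flap lies closed with its slot facing the bolt. The barrel is at scene (241.7,184.3), unchanged. I'll descend and grip.

jog_arm --pt "0 0 -3" --pt "0 0 -7" --pt "0 0 -10" --pt "0 0 -11.6" --pt "0 0 -11.6" --pt "0 0 -11.6" --turn '[0,0,0,0,0,0]' --grip '[0.4,0.4,0.4,0.4,0.4,0.4]'

```text
time_s: 10.12
position: [0.5747, -0.2031, 0.0833]
tcp_rot: [[-0.403, 0.915, 0.002], [0.915, 0.403, -0.001], [-0.002, 0.001, -1.0]]
force: [-0.2, 0.2, 0.3]
opening: 0.6
grasp_force: 0.0
```

jog_arm --pt "0 0 0" --pt "0 0 0" --pt "0 0 0" --pt "0 0 0" --pt "0 0 0" --turn '[0,0,0,0,0]' --grip '[1,1,1,1,1]'

```text
time_s: 10.75
position: [0.5751, -0.203, 0.0826]
tcp_rot: [[-0.403, 0.915, 0.002], [0.915, 0.403, -0.001], [-0.001, 0.002, -1.0]]
force: [3.6, 0.9, 1.8]
opening: 0.318
grasp_force: 30.0
```

Run:
```python
import numpy as np
l0=.942;b=lambda l,r:np.array([-r*np.sin(l),r*np.cos(l)])
def f(l,r):
    d=(b(l,r)-b(l0,90))/10; return np.round([-.4026*d[0],.9153*d[0],d[1]],2).tolist()
for r in (92,96,100,104,106.5): print(r,f(l0,r))
for l in np.r_[np.arange(.9,-.01,-.1),0]: print(round(l,2),f(l,106.5))
for r in (104,102,100,98,96,94,93): print(r,f(0,r))
```

```text
92 [0.07, -0.15, 0.12]
96 [0.2, -0.44, 0.35]
100 [0.33, -0.74, 0.59]
104 [0.46, -1.04, 0.82]
106.5 [0.54, -1.22, 0.97]
0.9 [0.43, -0.97, 1.33]
0.8 [0.15, -0.33, 2.13]
0.7 [-0.17, 0.38, 2.85]
0.6 [-0.51, 1.16, 3.5]
0.5 [-0.87, 1.99, 4.05]
0.4 [-1.26, 2.87, 4.52]
0.3 [-1.66, 3.78, 4.88]
0.2 [-2.08, 4.73, 5.14]
0.1 [-2.5, 5.69, 5.3]
0.0 [-2.93, 6.66, 5.36]
0.0 [-2.93, 6.66, 5.36]
104 [-2.93, 6.66, 5.11]
102 [-2.93, 6.66, 4.91]
100 [-2.93, 6.66, 4.71]
98 [-2.93, 6.66, 4.51]
96 [-2.93, 6.66, 4.31]
94 [-2.93, 6.66, 4.11]
93 [-2.93, 6.66, 4.01]
```

jog_arm --pt "0.07 -0.15 0.12" --pt "0.13 -0.3 0.24" --pt "0.2 -0.44 0.35" --pt "0.27 -0.6 0.47" --pt "0.33 -0.74 0.59" --pt "0.4 -0.9 0.7" --pt "0.46 -1.04 0.82" --pt "0.54 -1.22 0.97" --pt "0.54 -1.22 0.97" --pt "0.54 -1.22 0.97" --turn '[0,0,0,0,0,0,0,0,0,0]' --grip '[1,1,1,1,1,1,1,1,1,1]'

```text
time_s: 12.0
position: [0.5772, -0.2097, 0.0886]
tcp_rot: [[-0.401, 0.916, -0.006], [0.916, 0.401, 0.01], [0.012, -0.001, -1.0]]
force: [4.3, 11.4, -10.7]
opening: 0.317
grasp_force: 30.0
```

Run:
```python
import numpy as np
l0=.942;b=lambda l,r:np.array([-r*np.sin(l),r*np.cos(l)])
def f(l,r):
    d=(b(l,r)-b(l0,106.5))/10; return np.round([-.4026*d[0],.9153*d[0],d[1]],2).tolist()
for l in [.942,.9,.85,.8,.75,.7,.65,.6,.55,.5,.45,.4]: print(l,f(l,109.5))
```

```text
0.942 [0.1, -0.22, 0.18]
0.9 [-0.01, 0.03, 0.54]
0.85 [-0.16, 0.35, 0.96]
0.8 [-0.31, 0.69, 1.36]
0.75 [-0.46, 1.05, 1.75]
0.7 [-0.63, 1.43, 2.11]
0.65 [-0.8, 1.82, 2.45]
0.6 [-0.98, 2.22, 2.77]
0.55 [-1.16, 2.64, 3.07]
0.5 [-1.35, 3.08, 3.35]
0.45 [-1.55, 3.52, 3.6]
0.4 [-1.75, 3.98, 3.82]
```

jog_arm --pt "0.1 -0.22 0.18" --pt "0 0.03 0.54" --pt "-0.16 0.35 0.96" --pt "-0.31 0.69 1.36" --pt "-0.46 1.05 1.75" --pt "-0.63 1.43 2.11" --pt "-0.8 1.82 2.45" --pt "-0.98 2.22 2.77" --pt "-1.16 2.64 3.07" --pt "-1.35 3.08 3.35" --pt "-1.35 3.08 3.35" --turn '[0,0,0,0,0,0,0,0,0,0,0]' --grip '[1,1,1,1,1,1,1,1,1,1,1]'

```text
time_s: 13.38
position: [0.5642, -0.1805, 0.1222]
tcp_rot: [[-0.402, 0.916, -0.004], [0.916, 0.402, 0.007], [0.008, -0.001, -1.0]]
force: [4.5, 8.1, -12.9]
opening: 0.32
grasp_force: 30.0
```

Run:
```python
from rig import *
from h import *
d=capture("scene")
cv2.imwrite("pics/c3.png",cv2.resize(d["color"][140:230,215:335],None,fx=6,fy=6,interpolation=cv2.INTER_CUBIC))
s=read_state();p=s["position"];q=(p-[.52184,-.08594,0])@Rz(.41436);print(p,q,s["force"]@Rz(.41436))
v=q-[0,-.056,.045-.017];print("r",np.hypot(v[1],v[2]),"lean",np.arctan2(-v[1],v[2]))
```

```text
[ 0.56418323 -0.18045783  0.12211472] [ 0.00070662 -0.10356675  0.12211472] [  8.04065516   4.8784593  -12.64194494]
r 0.10545224182896876 lean 0.46796815051356916
```

View pics/c3.png

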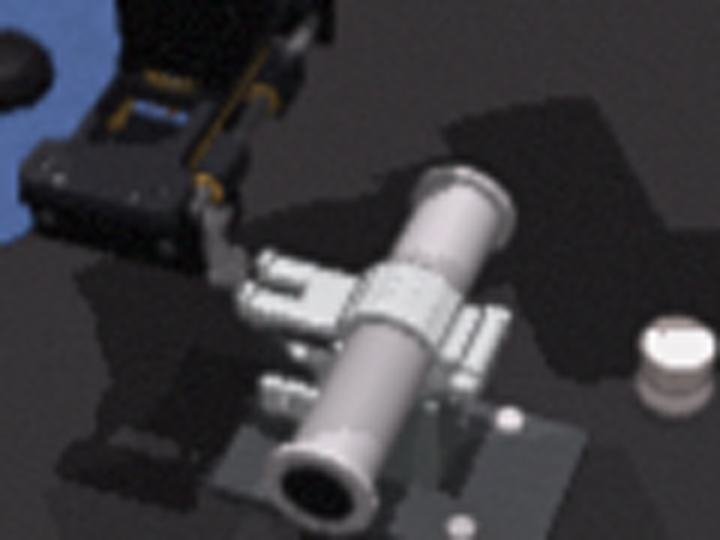

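Run:
```python
import numpy as np
b=lambda l,r:np.array([-r*np.sin(l),r*np.cos(l)])
for l in [.5,.45,.4,.35,.3,.25,.2,.15,.1,.06,.03,0]:
    d=(b(l,111)-b(.5,109.5))/10; print(l,np.round([.09-.4026*d[0],.04+.9153*d[0],d[1]],2).tolist())
```

```text
0.5 [0.12, -0.03, 0.13]
0.45 [-0.08, 0.43, 0.39]
0.4 [-0.28, 0.89, 0.61]
0.35 [-0.49, 1.36, 0.82]
0.3 [-0.7, 1.84, 0.99]
0.25 [-0.92, 2.33, 1.15]
0.2 [-1.14, 2.83, 1.27]
0.15 [-1.36, 3.33, 1.37]
0.1 [-1.58, 3.83, 1.44]
0.06 [-1.76, 4.24, 1.47]
0.03 [-1.89, 4.54, 1.49]
0 [-2.02, 4.85, 1.49]
```

jog_arm --pt "0.12 -0.03 0.13" --pt "-0.08 0.43 0.39" --pt "-0.28 0.89 0.61" --pt "-0.49 1.36 0.82" --pt "-0.7 1.84 0.99" --pt "-0.92 2.33 1.15" --pt "-0.92 2.33 1.15" --turn '[0,0,0,0,0,0,0]' --grip '[1,1,1,1,1,1,1]'

```text
time_s: 14.3
position: [0.555, -0.1588, 0.1337]
tcp_rot: [[-0.403, 0.915, -0.004], [0.915, 0.403, 0.004], [0.006, -0.002, -1.0]]
force: [4.1, 3.2, -15.2]
opening: 0.316
grasp_force: 30.0
```

```bash
cat > st.py <<'E'
from rig import *
from h import *
s=read_state();p=s["position"];q=(p-[.52184,-.08594,0])@Rz(.41436);print(p,q,"Fc",s["force"]@Rz(.41436),s["time_s"],s["opening"])
v=q-[0,-.056,.045-.017];l=np.arctan2(-v[1],v[2]);F=s["force"]@Rz(.41436);print("r",np.hypot(v[1],v[2]),"lean",l,"Faxial",-F[1]*np.sin(l)+F[2]*np.cos(l),"Ftan",F[1]*np.cos(l)+F[2]*np.sin(l))
E
python3 st.py
```

```text
[ 0.55502424 -0.15884967  0.13366198] [ 0.00102226 -0.08009974  0.13366198] Fc [  5.09154178   1.28271083 -15.19174641] 14.3 0.31564326196963405
r 0.10837551349903718 lean 0.22424732480332318 Faxial -15.096611519240392 Ftan -2.127634076284618
```

jog_arm --pt "-0.22 0.5 0.12" --pt "-0.44 1.0 0.22" --pt "-0.66 1.5 0.29" --pt "-0.75 1.71 0.31" --pt "-0.84 1.91 0.32" --pt "-0.92 2.1 0.33" --pt "-0.97 2.21 0.34" --pt "-0.97 2.21 0.34" --pt "-0.97 2.21 0.34" --turn '[0,0,0,0,0,0,0,0,0]' --grip '[1,1,1,1,1,1,1,1,1]'

```text
time_s: 15.42
position: [0.5466, -0.1392, 0.1376]
tcp_rot: [[-0.403, 0.915, -0.001], [0.915, 0.403, 0.0], [0.001, -0.001, -1.0]]
force: [5.7, -0.7, -15.1]
opening: 0.317
grasp_force: 30.0
```

```bash
python3 st.py
python3 - <<'E'
from rig import *
import cv2
cv2.imwrite("pics/c4.png",cv2.resize(capture("scene")["color"][140:230,215:335],None,fx=6,fy=6,interpolation=cv2.INTER_CUBIC))
E
```

```text
[ 0.54657713 -0.13923017  0.13760507] [ 0.00118888 -0.05873972  0.13760507] Fc [  4.94701726  -2.9385167  -15.05162514] 15.425 0.3172394695967589
r 0.10963931004302155 lean 0.02499104285291618 Faxial -14.973496168857455 Ftan -3.3137157696276147
```

View pics/c4.png

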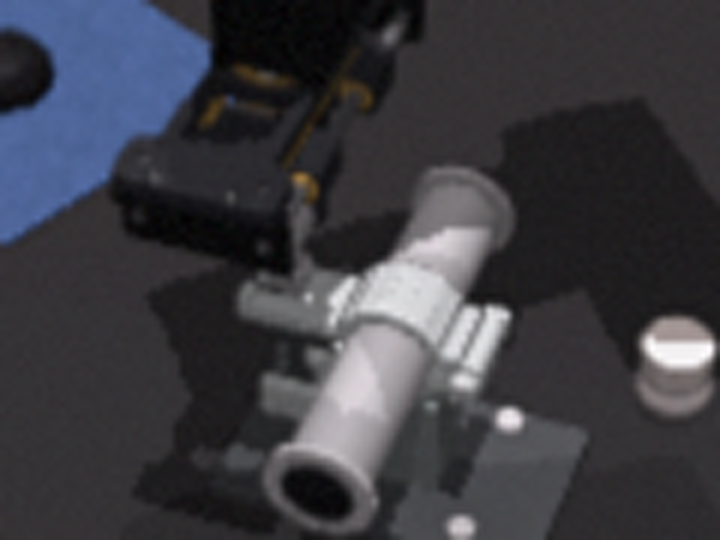

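The bolt stands upright in the slot under the gripper (crop 305,285). I'll ease down 1 mm per row.

jog_arm --pt "-0.04 0.09 0" --pt "-0.04 0.09 -0.1" --pt "-0.04 0.09 -0.2" --pt "-0.04 0.09 -0.3" --pt "-0.04 0.09 -0.4" --pt "-0.04 0.09 -0.5" --pt "-0.04 0.09 -0.6" --pt "-0.04 0.09 -0.7" --pt "-0.04 0.09 -0.8" --pt "-0.04 0.09 -0.85" --pt "-0.04 0.09 -0.9" --pt "-0.04 0.09 -0.9" --turn '[0,0,0,0,0,0,0,0,0,0,0,0]' --grip '[1,1,1,1,1,1,1,1,1,1,1,1]'

```text
time_s: 16.98
position: [0.5465, -0.1382, 0.1314]
tcp_rot: [[-0.403, 0.915, -0.0], [0.915, 0.403, -0.0], [-0.0, -0.0, -1.0]]
force: [3.1, -2.3, -10.6]
opening: 0.32
grasp_force: 30.0
```

```bash
python3 st.py
```

```text
[ 0.54645671 -0.13815026  0.13135665] [ 0.00151343 -0.05770272  0.13135665] Fc [  1.90869686  -3.38930993 -10.63622359] 16.975 0.3198991315320779
r 0.10337067179796247 lean 0.016472692981749252 Faxial -10.578952017149355 Ftan -3.564049419220301
```

jog_arm --pt "0 0 -0.05" --pt "0 0 -0.1" --pt "0 0 -0.15" --pt "0 0 -0.2" --pt "0 0 -0.25" --pt "0 0 -0.3" --pt "0 0 -0.35" --pt "0 0 -0.4" --pt "0 0 -0.4" --pt "0 0 -0.4" --turn '[0,0,0,0,0,0,0,0,0,0]' --grip '[1,1,1,1,1,1,1,1,1,1]'

```text
time_s: 18.23
position: [0.5466, -0.1381, 0.1279]
tcp_rot: [[-0.403, 0.915, 0.0], [0.915, 0.403, -0.0], [-0.0, 0.0, -1.0]]
force: [0.4, -2.1, 0.9]
opening: 0.319
grasp_force: 30.0
```

```bash
python3 st.py
```

```text
[ 0.54657926 -0.13813419  0.1279148 ] [ 0.00163208 -0.05773734  0.1279148 ] Fc [-0.43853157 -2.09751301  0.86102606] 18.225 0.3187741142207292
r 0.09992990673583264 lean 0.017386493772226494 Faxial 0.8973624831580569 Ftan -2.082226522948313
```

Axial force has dropped to about 0, so the collar is seated. Release and lift.

jog_arm --pt "0 0 0" --pt "0 0 0" --pt "0 0 0" --pt "0 0 1" --pt "0 0 4" --pt "0 0 8" --pt "0.8 -1.8 12" --pt "3 -6.5 14" --pt "5 -11 14" --pt "7 -16 14" --pt "7 -16 14" --turn '[0,0,0,0,0,0,0,0,0,0,0]' --grip '[0.6,0.4,0.4,0.4,0.4,0.4,0.4,0.4,0.4,0.4,0.4]'

```text
time_s: 19.6
position: [0.6172, -0.3021, 0.2672]
tcp_rot: [[-0.4, 0.917, 0.001], [0.917, 0.4, -0.002], [-0.002, 0.001, -1.0]]
force: [-0.1, -0.2, 0.2]
opening: 0.597
grasp_force: 0.0
```

Run:
```python
from rig import *
from h import *
d={n:capture(n) for n in("scene","top")}
cr=lambda c,r0,c0:cv2.resize(c["color"][r0:r0+90,c0:c0+100],None,fx=4,fy=4,interpolation=cv2.INTER_CUBIC)
cv2.imwrite("pics/c5.png",np.hstack([cr(d["scene"],145,225),cr(d["top"],180,240)]))
for z in (.135,.138,.144,.148): print(z,(proj(d["scene"],clamp(.52184,-.08594,.41436,[0,-.056,z]))[0]-[225,145])*4)
```

```text
0.135 [152.52998279 143.35156186]
0.138 [152.37755469 140.25805395]
0.144 [152.07089093 134.03308428]
0.148 [151.86509854 129.85475145]
```

View pics/c5.png

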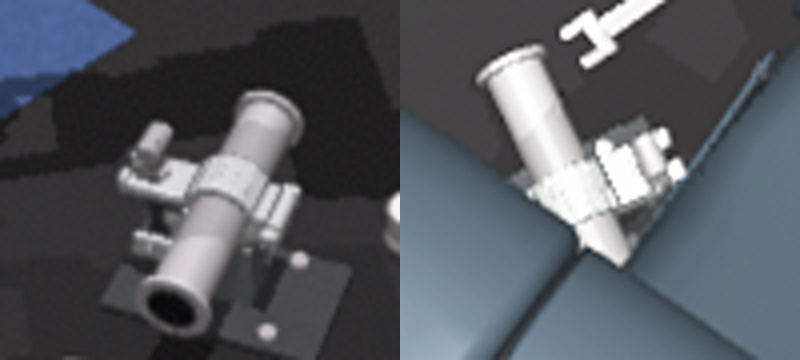

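The bolt stands upright in the slot with its collar down behind the lips. The barrel is at scene crop (153,143), against a prediction of (152,140) for the seated pose. The gripper is clear, so I'll hand in.

```bash
python3 -c "
from rig import *
print(hand_in())"
```

```text
the job is handed in; nothing more can be done
None
```

I closed the clamp over the steel tube, pressed the lug at about 14 N, seated the bolt's collar in the slot behind the lips, backed the gripper clear and handed the job in at about 20 s; the hand-in gave no verdict.

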